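Flip open the blue tea caddy

TASK

Open the blue tea caddy: with the fingertips, push up the brass tab at the front of its lid and ease the lid over, past upright, until it leans back and stays open by its own weight, then take the hand away. Only touch and push, lightly: do not pinch or grasp the tab or the caddy, do not fling the lid, and keep the caddy standing where it is. Leave the green caddy shut and the lighter, mug and jar alone.

Things in the scene. Friction and masses are not known exactly. Their poses are not given: they have to be found in the camera images.
- caddy_blue: blue tea caddy: loose box 80 (x) x 120 (y) x 100 mm high, 5 mm walls, about 1.5 kg, on the worktop. Origin: centre of its underside, z up. Its -x side is the front, where the lid's brass tab sticks out, turned to the robot's right (world -y), give or take 0.6 rad; the lid's hinge runs along y on the top edge of its +x side. Not fixed: a hard push tips it.
- lid_blue (a joint): hinge of the blue lid: 0 shut (lid level), 1.57 upright, 2.0 open stop. A light lid of about 0.14 kg (0.10 to 0.19), little friction, slight damping: let go, it falls shut below about 1.4 and sinks gently to the stop beyond about 1.6. Lifting it at the tab takes about 1 N.
- lid_blue_tab (a point): middle of the front end of the brass tab of the blue lid, at half its thickness, 110 mm from the hinge line. Tab 40 mm wide (y), 6 mm thick, sticking out 30 mm from the caddy's front face; shut, its underside is 100 mm above the worktop, free space below. The lid is 80 x 120 x 8 mm; its underside is flush with the tab's and runs to the hinge line.
- lid_blue_hinge (a point): middle of the blue lid's hinge line, on the caddy's +x top edge, 100 mm above the worktop. Turns with the lid: its y axis is the hinge line, its -x points along the lid to the tab (level when shut, straight up at 1.57).
- caddy_green: green tea caddy of the same shape, size and weight; same frame. It stands beside the blue one, on either side. To be left shut and where it is.
- lid_green (a joint): hinge of the green caddy's lid, as the blue one: 0 shut. To be left shut.
- lighter: orange gas lighter with a steel nozzle, 200 mm long (origin to -x 98 mm, to +x 100 mm), 26 mm wide, 22 mm high, lying between the caddies. Origin: under its middle, x towards the nozzle. To be left alone.
- mug: white mug, 80 mm across, 90 mm high, handle at its own +y, standing beyond the caddies. Origin: centre of its underside. To be left alone.
- jar: glass sugar jar with a red cap, 70 mm across, 100 mm high, standing to the robot's left (+y) of the caddies. Origin: centre of its underside. To be left alone.

How it is judged:
On the way:
1. the blue lid is pushed up past upright (value of joint lid_blue above 1.6 rad), for 0.05 s.
At the end, for the whole second after the job is handed in: the blue lid rests open, leaning back past upright (hinge above 1.75 rad) and still; the blue caddy stands level on the worktop within 30 mm of where it was; the green lid is shut (below 0.1 rad) and the green caddy, lighter, mug and jar are within 20 mm of where they were (value of joint lid_blue above 1.75 rad and velocity of joint lid_blue between -0.1 and 0.1 rad/s and angle between caddy_blue's own z axis and vertical below 0.05 rad and height (world z) of caddy_blue below 0.005 m and distance of caddy_blue from where it was at the start of the episode below 0.03 m and linear speed of caddy_blue below 0.02 m/s and value of joint lid_green below 0.1 rad and distance of each of caddy_green, lighter, mug, jar from where it was at the start of the episode below 0.02 m); the robot touches nothing.
It fails at once if the blue lid is pinched or forced (finger force on the blue caddy or its lid over 20 N) (contact force between the fingers and caddy_blue above 20 N).
It fails at once if the blue lid is flung open (faster than 3.5 rad/s) (velocity of joint lid_blue above 3.5 rad/s).
It fails at once if the blue caddy is lifted, tipped or pushed away (height (world z) of caddy_blue above 0.012 m or angle between caddy_blue's own z axis and vertical above 0.2 rad or distance of caddy_blue from where it was at the start of the episode above 0.03 m).
It fails at once if the green caddy is opened or moved (value of joint lid_green above 0.2 rad or distance of caddy_green from where it was at the start of the episode above 0.02 m).
It fails at once if the lighter, mug or jar is moved or lifted (distance of any of lighter, mug, jar from where it was at the start of the episode above 0.02 m).
It also fails if it takes over 38 s, if anything falls off the work surface, if the arm or the gripper's body presses on something with over 40 N, if the wrist force passes 120 N, or if a joint passes its speed limit or range.

ROBOT

A 7-joint arm with a two-finger parallel gripper is mounted at the origin on the work surface. World frame = base frame: x ahead of the robot, y to its left, z up, the work surface at z = 0. Lengths are in m, angles in rad, forces in N, time in s.
With the tool pointing down it reaches from about 0.425 to 1.025 m from the base axis. Payload 3.6 kg.
Tool frame: the origin (TCP) lies where the fingers leave the gripper's body, on its centre line; the fingertips stand 73 mm ahead of it and the grasp point (between the pads) lies 54 mm ahead of it; z points along the fingers, y is the line along which they close (so a half turn about z gives the same grasp; the last joint's range is limited). The gripper opens to 85 mm and grips with 20 to 120 N. Pads are 22 mm wide; open, the fingers measure 114 mm over their backs; the gripper's body (76 mm by 85 mm) begins 54 mm behind the grasp point. The pads swing forward as they close: fully open they stand 13 mm farther back than shut.
Start: joints at [-1.401, 0.591, 0.048, 1.609, -0.033, 0.943, -0.034], TCP at [0.189, 0.7, 0.304] pointing down, gripper open.
Joint ranges: [-2.69, 2.69], [-0.47, 2.24], [-1.27, 1.36], [0.19, 2.51], [-1.53, 4.68], [0.08, 2.07], [-3.09, 3.09]. Speed limits (rad/s): [2.57, 2.57, 3.14, 3.14, 3.14, 3.14, 3.14].

INTERFACE

Orientations are given as a unit quaternion [x, y, z, w].
In Python, from cell import sense, grab_frame, calibration, sign_off gives the robot as it stands.
- The arm moves only by the tool hand_motion, called after "Request:" by a JSON object that holds its "fn" and its "kwargs", one argument or row to a line. Schema: {"type":"object","properties":{"motion":{"type":"array","items":{"type":"array","items":{"type":"array","items":{"type":"number"},"minItems":7,"maxItems":7},"minItems":1,"maxItems":10},"minItems":1,"maxItems":1},"force":{"type":"number"},"only":{"type":"string"},"quiet":{"type":"boolean"},"lines":{"type":"string"}},"required":["motion"],"additionalProperties":false}. motion is a list that holds a single list of rows (three levels of brackets), with 1 to 10 rows, each of 7 numbers: dx, dy, dz in cm, then a rotation vector rx, ry, rz in rad, then the finger opening in m; each row is the pose to reach, as a shift and turn from the pose commanded when the call began, along the tool's axes at that moment; what a row does not reach only later rows make up. A row lasts 1/10 s, in which the tool goes at most 0.05 m and 0.15 rad, less where a joint would pass 70% of its speed; a pose out of reach is approached as far as the arm can. The fingers move at their own pace and stop on an object; force is the grip in N (left out, the last holds). Time passes only in rows, so rows that do not move let the fingers close. The tool returns the time, the measured TCP pose, the force, the opening and the grip force at its end. only (a regular expression) keeps the lines of the reply that match it, lines (a string "A,B") keeps lines A to B, and quiet returns only ok. Input that does not fit is refused with a message, and nothing moves.
- sense(): the state, without advancing time (a new reading comes with each control period).
- grab_frame(name): name is "scene" or "top"; returns (picture, depth): 420x560x3 uint8, red, green, blue; 420x560 float32, m along the optical axis (not along the pixel's ray), 0 where there is no reading.
- calibration(name): a dict with "fx", "fy", "cx", "cy" (pixels), "position" and "rotation" of the camera in the world. Camera axes: x right, y up, looking along -z (the intrinsics and any distortion apply to the point x, -y, -z); pixel columns grow to the right and rows downward; lengths in m; the calibration is good to about 2 mm. A picture is of the moment at which its call begins. calibration takes no time and is no camera call.
- sign_off(): hands the job in; it is judged then, once.
The state is a dict: "t": time; "joints": joint angles; "joint_velocities": joint speeds; "effort": joint torques, N m; "tool_pos": TCP position; "eef_rot": TCP orientation; "wrist_force": force on the tool from outside, world axes, zero at the start; "ft_torque": the same for the moment, N m; "finger_gap": finger opening in m; "grasp_force": force on a finger pad.
Only numpy, scipy, OpenCV 4.12 (cv2) and the standard library are available. Lean on these libraries where they do the work, as an engineer would, in place of code of your own. Each camera call takes 0.05 s, during which the arm holds its last target. There are 200 camera calls.

## Working session

There is one attempt and no reset: what is moved stays moved. The work goes in short steps, Python scripts to look and compute and a tool call to move; the robot and the scene stay as the last step left them, time stands still between calls to the robot, and variables do not carry over. Pictures are saved under pics/ and viewed, at most 10 in all, crops included, and the job is handed in when it is done.

```bash
ls; mkdir -p pics; cat > h.py <<'E'
import numpy as np, cv2
from cell import sense, grab_frame, calibration, sign_off
from scipy.spatial.transform import Rotation as R
def cloud(name):
    im,d=grab_frame(name); c=calibration(name)
    v,u=np.mgrid[0:420,0:560]
    p=np.stack([(u-c['cx'])/c['fx']*d,-(v-c['cy'])/c['fy']*d,-d],-1)
    r=np.array(c['rotation']); 
    if r.size==4: r=R.from_quat(r.ravel()).as_matrix()
    return im,d,p@r.reshape(3,3).T+np.array(c['position'])
E
python3 - <<'E'
from h import *
for n in('scene','top'):
    im,d,P=cloud(n); np.savez(n+'.npz',im=im,d=d,P=P); cv2.imwrite(f'pics/{n}0.png',im[:,:,::-1]); print(calibration(n))
print(sense())
E
```

```text
pics
{'fx': 439.423591810249, 'fy': 439.423591810249, 'cx': 273.53362752263007, 'cy': 212.35347364528542, 'position': array([1.18549021, 0.88414468, 0.76014315]), 'rotation': array([0.13579117, 0.44625973, 0.84180337, 0.27162493])}
{'fx': 481.4077857658955, 'fy': 481.4077857658955, 'cx': 273.4732710955976, 'cy': 205.64662942080048, 'position': array([0.36781445, 0.09545981, 1.37651506]), 'rotation': array([ 0.06588645, -0.06810711, -0.69633431,  0.71143441])}
{'t': 0.1, 'joints': array([-1.40049378,  0.59202039,  0.04831932,  1.60970899, -0.03331888,
        0.94271896, -0.03372325]), 'joint_velocities': array([-8.08233983e-05, -2.87619389e-03,  9.28587406e-04, -3.13875601e-03,
        1.13926652e-03,  1.95931049e-03,  1.22115670e-03]), 'effort': array([ 4.05079481e-03, -5.49995649e+01,  1.55354127e+00, -1.98823714e+01,
        9.83677193e-03,  3.81171631e-03,  6.55251959e-07]), 'tool_pos': array([0.18887536, 0.69933303, 0.30285493]), 'eef_rot': array([ 1.31502677e-01,  9.91315285e-01, -1.02191819e-03, -8.13006226e-05]), 'wrist_force': array([-1.06837144,  0.59279225, -0.15587891]), 'ft_torque': array([-0.00664216, -0.01429887, -0.03638021]), 'grasp_force': 0.0, 'finger_gap': 0.0852483006125321}
```

View pics/scene0.png

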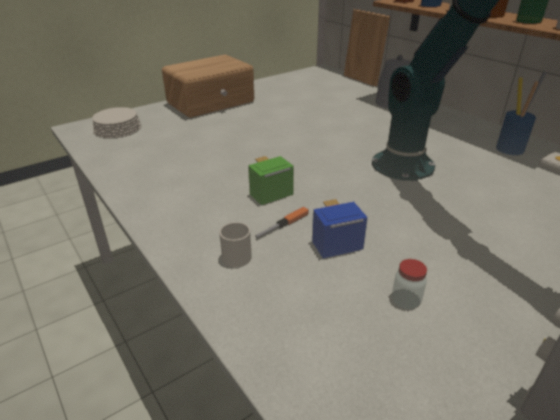

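View pics/top0.png

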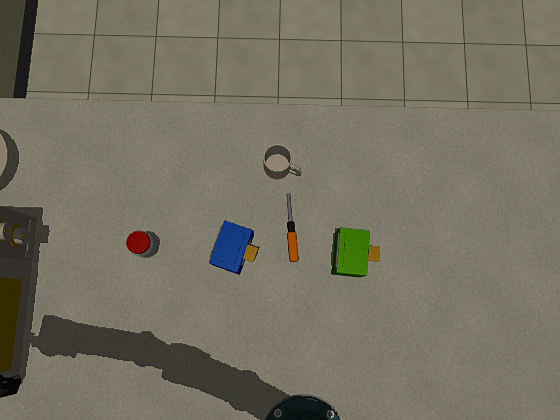

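The top view shows the blue caddy at (232,247) with its tab at (251,254) pointing right (−y). The lighter is at (292,230), green at (350,252), the jar at (139,242) and the mug at (278,161). The arm comes in from the left.

```bash
python3 - <<'E'
from h import *
z=np.load('top.npz'); im=z['im'].astype(int);P=z['P']
r,g,b=im[...,0],im[...,1],im[...,2]
def st(n,m):
    q=P[m]; print(n,m.sum(),q.mean(0).round(4),q.min(0).round(3),q.max(0).round(3)); return q
v,u=np.mgrid[0:420,0:560]
box=(u>200)&(u<390)&(v>140)&(v<290)
q=st('blue',box&(b>r+60)&(b>g+40)&(P[...,2]>.09))
c=cv2.minAreaRect(q[:,:2].astype(np.float32)*1000); print(c)
t=st('tab',box&(r>g+25)&(g>b+40)&(u<265)&(P[...,2]>.08)); print(cv2.minAreaRect(t[:,:2].astype(np.float32)*1000))
st('lighter',box&(u>275)&(u<305)&(v>190)&(P[...,2]>.008)&(P[...,2]<.05))
q=st('green',box&(g>r+50)&(P[...,2]>.09))
st('gtab',box&(r>g+25)&(g>b+40)&(u>360)&(P[...,2]>.08))
st('mug',(v<185)&(v>140)&(u>255)&(u<305)&(P[...,2]>.02))
st('jar',(v<260)&(v>225)&(u>120)&(u<165)&(P[...,2]>.02))
E
```

```text
blue 1345 [0.4997 0.2057 0.1109] [0.368 0.095 0.094] [0.567 0.26  1.377]
((473.53753662109375, 156.75404357910156), (208.12701416015625, 128.1428985595703), 61.72395706176758)
tab 162 [0.484  0.1538 0.107 ] [0.463 0.135 0.1  ] [0.505 0.171 0.115]
((483.9752502441406, 153.9458465576172), (29.26540184020996, 37.58314514160156), 72.15677642822266)
lighter 469 [0.5488 0.0417 0.0198] [0.447 0.015 0.008] [0.669 0.082 0.031]
green 1297 [ 0.4936 -0.1159  0.115 ] [ 0.368 -0.16   0.102] [0.556 0.255 1.377]
gtab 160 [ 0.49   -0.1723  0.1072] [ 0.471 -0.188  0.1  ] [ 0.509 -0.158  0.114]
mug 569 [0.7404 0.0799 0.0925] [0.368 0.018 0.02 ] [0.792 0.127 1.377]
jar 659 [0.5036 0.4429 0.0963] [0.368 0.095 0.02 ] [0.541 0.486 1.377]
```

```bash
cat > go.py <<'E'
# python3 go.py s z phi : row bringing fingertip centre to s (m, along caddy x from hinge; tab tip is -0.110), height z, tool phi above vertical-down toward caddy +x
import sys
from h import *
s,z,phi=map(float,sys.argv[1:4])
a=np.radians(72.16); c=np.array([np.cos(a),np.sin(a),0]); h=np.array([-c[1],c[0],0]); up=np.array([0,0,1.])
hinge=np.array([.484,.154,0])+.095*c
d=c*np.sin(phi)-up*np.cos(phi); y=c*np.cos(phi)+up*np.sin(phi)
T=np.stack([np.cross(y,d),y,d],1)
S=sense(); R0=R.from_quat(S['eef_rot']).as_matrix(); p=np.array(S['tool_pos'])
f=p+.073*R0[:,2]-hinge
print('now: s %.4f lat %.4f z %.4f tilt %.3f F %s t %.1f'%(f@c,f@h,f[2],np.arctan2(R0[:,2]@c,-R0[2,2]),np.round(S['wrist_force'],1),S['t']), 'q',np.round(S['joints'],2))
tp=hinge+s*c+z*up-.073*d
print('row',(R0.T@(tp-p)).round(4),R.from_matrix(R0.T@T).as_rotvec().round(3), 'caddy +x in tool',(R0.T@c).round(3),'up',(R0.T@up).round(3))
E
python3 go.py -0.18 0.22 0
```

```text
now: s 0.3335 lat 0.4480 z 0.2299 tilt -0.002 F [-1.1  0.6 -0.2] t 0.1 q [-1.4   0.59  0.05  1.61 -0.03  0.94 -0.03]
row [-0.4231 -0.5344  0.011 ] [-0.002  0.     0.048] caddy +x in tool [-0.048  0.999 -0.002] up [-0.    -0.002 -1.   ]
```

Units first: shifts go in cm. So -0.53 m is -53, -0.42 m is -42.

Request:
{"fn": "hand_motion", "kwargs": {
  "motion": [
    [[-42, -53, 0, 0, 0, 0.048, 0], [-42, -53, 0, 0, 0, 0.048, 0], [-42, -53, 0, 0, 0, 0.048, 0], [-42, -53, 0, 0, 0, 0.048, 0], [-42, -53, 0, 0, 0, 0.048, 0], [-42, -53, 0, 0, 0, 0.048, 0], [-42, -53, 0, 0, 0, 0.048, 0], [-42, -53, 0, 0, 0, 0.048, 0], [-42, -53, 0, 0, 0, 0.048, 0], [-42, -53, 0, 0, 0, 0.048, 0]]
  ],
  "force": 20
}}

```text
t: 1.1
tool_pos: [0.3869, 0.2386, 0.3039]
eef_rot: [0.155, 0.988, -0.0, -0.0]
wrist_force: [1.4, 0.4, 0.2]
finger_gap: -0.0
grasp_force: 0.0
```

```bash
python3 go.py -0.18 0.22 0
```

```text
now: s -0.0442 lat 0.1183 z 0.2309 tilt -0.000 F [1.4 0.4 0.2] t 1.1 q [-0.76  0.25  0.14  2.2  -0.05  0.69  0.67]
row [-0.1183 -0.1358  0.0109] [-0. -0. -0.] caddy +x in tool [ 0.  1. -0.] up [ 0. -0. -1.]
```

Scaled: -0.17 m is -17, -0.135 m is -13.5.

Request:
{"fn": "hand_motion", "kwargs": {
  "motion": [
    [[-11.8, -13.5, 1, 0, 0, 0, 0], [-11.8, -13.5, 1, 0, 0, 0, 0], [-11.8, -13.5, 1, 0, 0, 0, 0], [-11.8, -13.5, 1, 0, 0, 0, 0], [-11.8, -17, 1, -0.8, 0, 0, 0], [-11.8, -17, 1, -0.8, 0, 0, 0], [-11.8, -17, 1, -0.8, 0, 0, 0], [-11.8, -17, 1, -0.8, 0, 0, 0], [-11.8, -17, 1, -0.8, 0, 0, 0], [-11.8, -17, 1, -0.8, 0, 0, 0]]
  ]
}}

```text
t: 2.1
tool_pos: [0.4471, 0.0425, 0.2945]
eef_rot: [0.144, 0.919, 0.362, 0.057]
wrist_force: [-1.0, 0.7, -0.6]
finger_gap: -0.0002
grasp_force: 0.0
```

```bash
python3 go.py -0.15 0.2 0.8
```

```text
now: s -0.1627 lat 0.0011 z 0.2411 tilt 0.750 F [-1.   0.7 -0.6] t 2.1 q [ 0.35  0.34 -0.23  2.34 -1.19  0.72  2.42]
row [-0.001  -0.0224  0.0388] [-0.05  -0.001  0.001] caddy +x in tool [-0.001  0.732  0.681] up [ 0.     0.681 -0.732]
```

```bash
python3 go.py -0.145 0.072 0.8; python3 go.py -0.107 0.072 0.8; python3 go.py -0.107 0.1 0.8
```

```text
now: s -0.1627 lat 0.0011 z 0.2411 tilt 0.750 F [-1.   0.7 -0.6] t 2.1 q [ 0.35  0.34 -0.23  2.34 -1.19  0.72  2.42]
row [-0.001  -0.1059  0.1359] [-0.05  -0.001  0.001] caddy +x in tool [-0.001  0.732  0.681] up [ 0.     0.681 -0.732]
now: s -0.1627 lat 0.0011 z 0.2411 tilt 0.750 F [-1.   0.7 -0.6] t 2.1 q [ 0.35  0.34 -0.23  2.34 -1.19  0.72  2.42]
row [-0.0011 -0.0781  0.1618] [-0.05  -0.001  0.001] caddy +x in tool [-0.001  0.732  0.681] up [ 0.     0.681 -0.732]
now: s -0.1627 lat 0.0011 z 0.2411 tilt 0.750 F [-1.   0.7 -0.6] t 2.1 q [ 0.35  0.34 -0.23  2.34 -1.19  0.72  2.42]
row [-0.0011 -0.059   0.1413] [-0.05  -0.001  0.001] caddy +x in tool [-0.001  0.732  0.681] up [ 0.     0.681 -0.732]
```

Request:
{"fn": "hand_motion", "kwargs": {
  "motion": [
    [[-0.1, -3, 4, -0.05, 0, 0, 0], [-0.1, -5.3, 6.8, -0.05, 0, 0, 0], [-0.1, -8, 10, -0.05, 0, 0, 0], [-0.1, -10.6, 13.6, -0.05, 0, 0, 0], [-0.1, -10.6, 13.6, -0.05, 0, 0, 0], [-0.1, -10.6, 13.6, -0.05, 0, 0, 0]]
  ]
}}

```text
t: 2.7
tool_pos: [0.4506, 0.0291, 0.103]
eef_rot: [0.138, 0.904, 0.4, 0.05]
wrist_force: [-0.3, -1.6, -1.1]
finger_gap: -0.0
grasp_force: 0.0
```

```bash
python3 go.py -0.107 0.072 0.8; python3 - <<'E'
from h import *
im,d,P=cloud('scene'); cv2.imwrite('pics/s1.png',cv2.resize(im[100:300,200:440,::-1],None,fx=3,fy=3))
E
```

```text
now: s -0.1702 lat -0.0046 z 0.0538 tilt 0.831 F [-0.3 -1.6 -1.1] t 2.7 q [ 0.89  1.03 -0.93  2.36 -1.53  0.08  3.08]
row [0.0057 0.0583 0.0346] [ 0.031 -0.026 -0.002] caddy +x in tool [-0.017  0.674  0.738] up [ 0.019  0.738 -0.674]
```

View pics/s1.png

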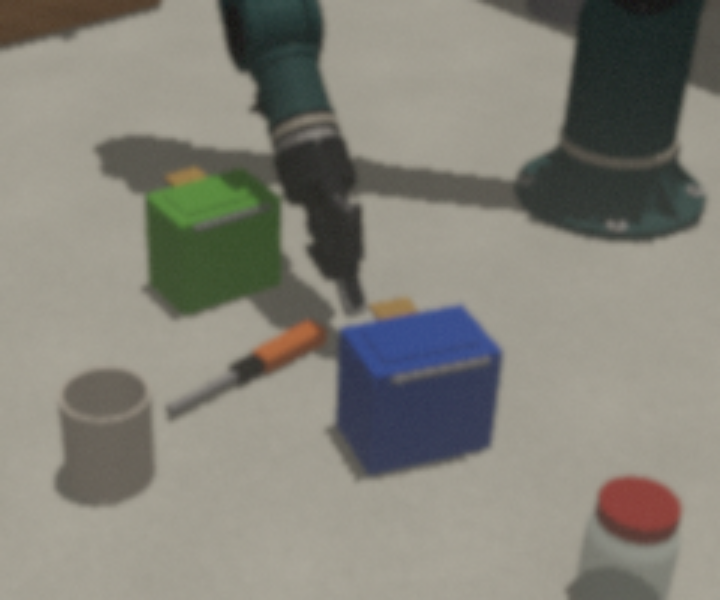

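The fingertip (350,300) is just on the −y side of the tab (393,308), clear of everything. However, joints 5, 6 and 7 sit at their range ends, so I'll back out upward and use a smaller tilt, a different azimuth and a quarter turn of roll.

```bash
cat > p.py <<'E'
s="s,z,phi=map(float,sys.argv[1:4])"
t=open('go.py').read().replace(s,s+"; az=np.radians(float(sys.argv[4])); roll=float(sys.argv[5])")
t=t.replace("d=c*","e=np.array([np.cos(az),np.sin(az),0]); d=e*").replace("y=c*","y=e*").replace("T=np.stack([np.cross(y,d),y,d],1)","T=np.stack([np.cross(y,d),y,d],1)@R.from_euler('z',roll).as_matrix()").replace("'tilt","'tilt")
open('go.py','w').write(t)
E
python3 p.py; python3 go.py -0.16 0.18 0.6 50 -1.571;
```

```text
now: s -0.1700 lat -0.0051 z 0.0566 tilt 0.820 F [0.1 0.6 1.1] t 2.8 q [ 0.88  1.01 -0.92  2.36 -1.53  0.08  3.08]
row [ 0.0227  0.1153 -0.0723] [ 0.369 -0.044 -1.246] caddy +x in tool [-0.025  0.682  0.731] up [ 0.007  0.731 -0.682]
```

Scaled: 0.115 m is 11.5, -0.072 m is -7.2.

Request:
{"fn": "hand_motion", "kwargs": {
  "motion": [
    [[0, 3, -3, 0, 0, 0, 0], [1, 6, -6, 0, 0, -0.1, 0], [2.3, 11.5, -7.2, 0.1, -0.01, -0.3, 0], [2.3, 11.5, -7.2, 0.2, -0.02, -0.6, 0], [2.3, 11.5, -7.2, 0.3, -0.044, -0.9, 0], [2.3, 11.5, -7.2, 0.369, -0.044, -1.246, 0], [2.3, 11.5, -7.2, 0.369, -0.044, -1.246, 0], [2.3, 11.5, -7.2, 0.369, -0.044, -1.246, 0], [2.3, 11.5, -7.2, 0.369, -0.044, -1.246, 0], [2.3, 11.5, -7.2, 0.369, -0.044, -1.246, 0]]
  ]
}}

```text
t: 3.75
tool_pos: [0.4439, 0.0574, 0.2684]
eef_rot: [-0.416, 0.864, 0.12, 0.256]
wrist_force: [-0.2, -0.2, -0.2]
finger_gap: -0.0
grasp_force: 0.0
```

```bash
python3 go.py -0.155 0.075 0.6 50 -1.571
```

```text
now: s -0.1623 lat -0.0059 z 0.2071 tilt 0.542 F [-0.2 -0.2 -0.2] t 3.8 q [ 0.76  0.43 -0.97  2.41 -0.72  0.08  3.09]
row [0.0696 0.0094 0.1135] [ 0.008 -0.026  0.022] caddy +x in tool [-0.786  0.356  0.506] up [-0.543 -0.005 -0.84 ]
```

```bash
python3 go.py -0.17 0.23 0.3 110 -1.571
```

```text
now: s -0.1623 lat -0.0059 z 0.2071 tilt 0.542 F [-0.2 -0.2 -0.2] t 3.8 q [ 0.76  0.43 -0.97  2.41 -0.72  0.08  3.09]
row [-0.0331 -0.0162 -0.0159] [-0.439  0.247 -0.929] caddy +x in tool [-0.786  0.356  0.506] up [-0.543 -0.005 -0.84 ]
```

Scaled: -0.033 m is -3.3, -0.016 m is -1.6.

Request:
{"fn": "hand_motion", "kwargs": {
  "motion": [
    [[-3.3, -1.6, -1.6, -0.44, 0.25, -0.93, 0], [-3.3, -1.6, -1.6, -0.44, 0.25, -0.93, 0], [-3.3, -1.6, -1.6, -0.44, 0.25, -0.93, 0], [-3.3, -1.6, -1.6, -0.44, 0.25, -0.93, 0], [-3.3, -1.6, -1.6, -0.44, 0.25, -0.93, 0], [-3.3, -1.6, -1.6, -0.44, 0.25, -0.93, 0], [-3.3, -1.6, -1.6, -0.44, 0.25, -0.93, 0], [-3.3, -1.6, -1.6, -0.44, 0.25, -0.93, 0], [-3.3, -1.6, -1.6, -0.44, 0.25, -0.93, 0]]
  ]
}}

```text
t: 4.65
tool_pos: [0.4689, 0.0615, 0.2984]
eef_rot: [0.807, -0.57, -0.127, -0.087]
wrist_force: [0.1, 0.6, -0.2]
finger_gap: -0.0002
grasp_force: 0.0
```

```bash
python3 go.py -0.155 0.15 0.6 100 -1.571
```

```text
now: s -0.1702 lat -0.0002 z 0.2288 tilt 0.246 F [ 0.1  0.6 -0.2] t 4.7 q [ 0.68  0.5  -1.02  2.11  0.16  0.79  3.08]
row [ 0.0327 -0.0023  0.082 ] [ 0.078 -0.291  0.149] caddy +x in tool [-0.757 -0.608  0.239] up [-0.304  0.004 -0.953]
```

Request:
{"fn": "hand_motion", "kwargs": {
  "motion": [
    [[0, 0, 0, 0, 0, 1.4, 0], [0, 0, 0, 0, 0, 1.4, 0], [0, 0, 0, 0, 0, 1.4, 0], [0, 0, 0, 0, 0, 1.4, 0], [0, 0, 0, 0, 0, 1.4, 0], [0, 0, 0, 0, 0, 1.4, 0], [0, 0, 0, 0, 0, 1.4, 0], [0, 0, 0, 0, 0, 1.4, 0], [0, 0, 0, 0, 0, 1.4, 0], [0, 0, 0, 0, 0, 1.4, 0]]
  ]
}}

```text
t: 5.65
tool_pos: [0.4687, 0.0596, 0.2975]
eef_rot: [-0.246, 0.957, 0.155, -0.016]
wrist_force: [0.1, 1.2, 0.6]
finger_gap: -0.0
grasp_force: 0.0
```

```bash
python3 go.py -0.17 0.23 0.3 100 1.571
```

```text
now: s -0.1718 lat -0.0005 z 0.2281 tilt 0.250 F [0.1 1.2 0.6] t 5.7 q [ 0.41  0.38 -0.61  2.12 -0.13  0.77  2.  ]
row [ 0.0025  0.0039 -0.0012] [-0.029 -0.058  1.892] caddy +x in tool [-0.722  0.648  0.242] up [-0.046  0.305 -0.951]
```

Request:
{"fn": "hand_motion", "kwargs": {
  "motion": [
    [[0, 0, 0, 0, 0, 1.5, 0], [0, 0, 0, 0, 0, 1.5, 0], [0, 0, 0, 0, 0, 1.5, 0], [0, 0, 0, 0, 0, 1.5, 0], [0, 0, 0, 0, 0, 1.5, 0], [0, 0, 0, 0, 0, 1.5, 0], [0, 0, 0, 0, 0, 1.5, 0], [0, 0, 0, 0, 0, 1.5, 0], [0, 0, 0, 0, 0, 1.5, 0], [0, 0, 0, 0, 0, 1.5, 0]]
  ]
}}

```text
t: 6.65
tool_pos: [0.4688, 0.0596, 0.298]
eef_rot: [0.473, 0.867, 0.104, -0.118]
wrist_force: [0.2, -0.3, 0.2]
finger_gap: 0.0001
grasp_force: 0.0
```

```bash
python3 go.py -0.16 0.15 0.7 90 1.571
```

```text
now: s -0.1717 lat -0.0006 z 0.2286 tilt 0.252 F [ 0.2 -0.3  0.2] t 6.7 q [ 0.11  0.34 -0.23  2.13 -0.33  0.79  0.71]
row [-0.0369 -0.018   0.0839] [-0.213  0.362  0.527] caddy +x in tool [0.596 0.764 0.245] up [ 0.302  0.069 -0.951]
```

Unwound. Now I'll tilt again and descend.

Scaled: 0.084 m is 8.4, -0.037 m is -3.7.

Request:
{"fn": "hand_motion", "kwargs": {
  "motion": [
    [[-3.7, -1.8, 8.4, -0.213, 0.362, 0.527, 0], [-3.7, -1.8, 8.4, -0.213, 0.362, 0.527, 0], [-3.7, -1.8, 8.4, -0.213, 0.362, 0.527, 0], [-3.7, -1.8, 8.4, -0.213, 0.362, 0.527, 0], [-3.7, -1.8, 8.4, -0.213, 0.362, 0.527, 0], [-3.7, -1.8, 8.4, -0.213, 0.362, 0.527, 0]]
  ]
}}

```text
t: 7.25
tool_pos: [0.4639, 0.0435, 0.204]
eef_rot: [0.664, 0.665, 0.24, -0.243]
wrist_force: [1.3, 0.6, -0.3]
finger_gap: 0.0
grasp_force: 0.0
```

```bash
python3 go.py -0.15 0.072 0.7 90 1.571
```

```text
now: s -0.1618 lat -0.0000 z 0.1481 tilt 0.672 F [ 1.3  0.6 -0.3] t 7.2 q [ 0.44  0.58 -0.41  2.25 -0.89  0.62  0.9 ]
row [-0.0404  0.0035  0.0655] [-0.005  0.003  0.001] caddy +x in tool [0.729 0.31  0.61 ] up [ 0.642 -0.003 -0.767]
```

Request:
{"fn": "hand_motion", "kwargs": {
  "motion": [
    [[-2, 0.2, 3.3, 0, 0, 0, 0], [-4, 0.35, 6.55, 0, 0, 0, 0], [-4, 0.35, 6.55, 0, 0, 0, 0], [-4, 0.35, 6.55, 0, 0, 0, 0]]
  ]
}}

```text
t: 7.65
tool_pos: [0.4678, 0.0573, 0.1284]
eef_rot: [0.661, 0.667, 0.24, -0.245]
wrist_force: [0.4, 0.0, 0.7]
finger_gap: 0.0002
grasp_force: 0.0
```

```bash
python3 go.py -0.11 0.072 0.7 90 1.571;python3 go.py -0.11 0.1 0.7 90 1.571; python3 - <<'E'
from h import *
im,d,P=cloud('scene'); cv2.imwrite('pics/s2.png',cv2.resize(im[140:280,230:400,::-1],None,fx=4,fy=4,interpolation=2))
E
```

```text
now: s -0.1475 lat 0.0009 z 0.0726 tilt 0.674 F [0.4 0.  0.7] t 7.7 q [ 0.46  0.75 -0.48  2.26 -0.99  0.45  1.04]
row [0.0267 0.012  0.0232] [-0.009 -0.     0.005] caddy +x in tool [0.726 0.315 0.611] up [ 0.645 -0.004 -0.765]
now: s -0.1475 lat 0.0009 z 0.0726 tilt 0.674 F [0.4 0.  0.7] t 7.7 q [ 0.46  0.75 -0.48  2.26 -0.99  0.45  1.04]
row [0.0447 0.0119 0.0018] [-0.009 -0.     0.005] caddy +x in tool [0.726 0.315 0.611] up [ 0.645 -0.004 -0.765]
```

View pics/s2.png

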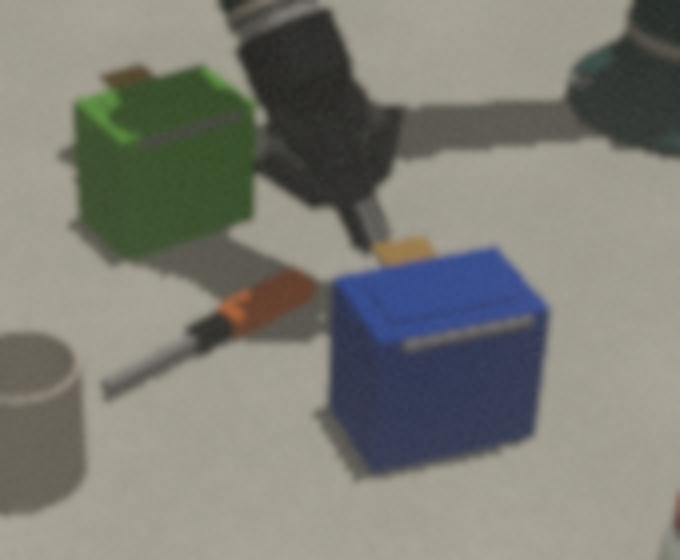

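The fingertip (375,235) is just in front of the tab (403,250) and below its level, with the gripper clear of the green caddy. Next I'll go under the tab and lift gently.

Scaled: 0.027 m is 2.7, 0.023 m is 2.3.

Request:
{"fn": "hand_motion", "kwargs": {
  "motion": [
    [[1.3, 0.6, 1.2, 0, 0, 0, 0], [2.7, 1.2, 2.3, 0, 0, 0, 0], [3.1, 1.2, 1.8, 0, 0, 0, 0], [3.6, 1.2, 1.2, 0, 0, 0, 0], [4.2, 1.2, 0.5, 0, 0, 0, 0], [4.2, 1.2, 0.5, 0, 0, 0, 0]]
  ]
}}

```text
t: 8.3
tool_pos: [0.4798, 0.0919, 0.1518]
eef_rot: [0.662, 0.667, 0.241, -0.244]
wrist_force: [-0.9, -0.2, -0.6]
finger_gap: 0.0
grasp_force: 0.2
```

```bash
cat > lid.py <<'E'
from h import *
im,d,P=cloud('top')
z=np.load('top.npz')['im'].astype(int); im=im.astype(int)
r,g,b=im[...,0],im[...,1],im[...,2]
a=np.radians(72.16); c=np.array([np.cos(a),np.sin(a),0]); h=np.array([-c[1],c[0],0])
hi=np.array([.484,.154,.1])+.095*c*[1,1,0]
q=P-hi; s=q@c; l=q@h
m=(d>0)&(abs(l)<.07)&(abs(s)<.13)&(q[...,2]>-.03)
def ang(mm,n):
    mm=mm&m
    if mm.sum()>5: print(n,mm.sum(),'s %.3f lat %.3f z %.3f ang %.3f'%(np.median(s[mm]),np.median(l[mm]),np.median(q[...,2][mm]),np.median(np.arctan2(q[...,2][mm],-s[mm]))))
ang((r>g+25)&(g>b+40),'tab'); ang((b>r+40)&(b>g+30),'blue')
E
python3 lid.py; python3 go.py -0.11 0.12 0.7 90 1.571
```

```text
tab 168 s -0.094 lat 0.000 z 0.019 ang 0.194
blue 1399 s -0.041 lat 0.002 z 0.015 ang 0.365
now: s -0.1110 lat -0.0001 z 0.0954 tilt 0.674 F [-0.1  0.1 -1.3] t 8.3 q [ 0.39  0.71 -0.49  2.25 -1.01  0.46  0.97]
row [ 0.0166 -0.0004 -0.0182] [-0.007 -0.     0.004] caddy +x in tool [0.727 0.314 0.611] up [ 0.644 -0.003 -0.765]
```

Scaled: 0.057 m is 5.7, -0.029 m is -2.9.

Request:
{"fn": "hand_motion", "kwargs": {
  "motion": [
    [[0.9, 0.1, -0.5, 0, 0, 0, 0], [1.7, 0.2, -1, 0, 0, 0, 0], [2.7, 0.35, -1.5, 0, 0, 0, 0], [3.6, 0.5, -2, 0, 0, 0, 0], [4.65, 0.7, -2.35, 0, 0, 0, 0], [5.7, 0.85, -2.65, 0, 0, 0, 0], [6.6, 1.05, -2.8, 0, 0, 0, 0], [7.5, 1.25, -2.9, 0, 0, 0, 0], [8.3, 1.5, -2.85, 0, 0, 0, 0], [8.3, 1.5, -2.85, 0, 0, 0, 0]]
  ]
}}

```text
t: 9.35
tool_pos: [0.4951, 0.1387, 0.2266]
eef_rot: [0.661, 0.667, 0.241, -0.245]
wrist_force: [-0.5, -0.9, -0.2]
finger_gap: -0.0
grasp_force: 0.1
```

```bash
python3 lid.py; python3 go.py -0.043 0.182 0.7 90 1.571; python3 go.py -0.0085 0.188 0.7 90 1.571;python3 go.py 0.0085 0.1865 0.7 90 1.571
```

```text
tab 147 s -0.053 lat 0.005 z 0.082 ang 1.041
blue 813 s -0.025 lat 0.007 z 0.043 ang 1.151
now: s -0.0623 lat -0.0003 z 0.1703 tilt 0.675 F [-0.3 -1.3  0.2] t 9.4 q [ 0.28  0.56 -0.45  2.2  -0.96  0.58  0.76]
row [0.0217 0.0052 0.0029] [-0.009 -0.002  0.005] caddy +x in tool [0.726 0.315 0.612] up [ 0.645 -0.004 -0.764]
now: s -0.0623 lat -0.0003 z 0.1703 tilt 0.675 F [-0.3 -1.3  0.2] t 9.4 q [ 0.28  0.56 -0.45  2.2  -0.96  0.58  0.76]
row [0.0506 0.016  0.0194] [-0.009 -0.002  0.005] caddy +x in tool [0.726 0.315 0.612] up [ 0.645 -0.004 -0.764]
now: s -0.0623 lat -0.0003 z 0.1703 tilt 0.675 F [-0.3 -1.3  0.2] t 9.4 q [ 0.28  0.56 -0.45  2.2  -0.96  0.58  0.76]
row [0.062  0.0213 0.031 ] [-0.009 -0.002  0.005] caddy +x in tool [0.726 0.315 0.612] up [ 0.645 -0.004 -0.764]
```

Request:
{"fn": "hand_motion", "kwargs": {
  "motion": [
    [[1.1, 0.25, 0.15, 0, 0, 0, 0], [2.15, 0.5, 0.3, 0, 0, 0, 0], [3.1, 0.85, 0.85, 0, 0, 0, 0], [4.1, 1.2, 1.4, 0, 0, 0, 0], [5.05, 1.6, 1.95, 0, 0, 0, 0], [5.45, 1.8, 2.35, 0, 0, 0, 0], [5.8, 1.95, 2.7, 0, 0, 0, 0], [6.2, 2.15, 3.1, 0, 0, 0, 0], [6.2, 2.15, 3.1, 0, 0, 0, 0], [6.2, 2.15, 3.1, 0, 0, 0, 0]]
  ]
}}

```text
t: 10.4
tool_pos: [0.5157, 0.2046, 0.2417]
eef_rot: [0.662, 0.666, 0.24, -0.245]
wrist_force: [0.2, -0.2, -0.4]
finger_gap: -0.0002
grasp_force: 0.0
```

```bash
python3 lid.py; python3 go.py 0.02 0.184 0.7 90 1.571; python3 - <<'E'
from h import *
im,d,P=cloud('scene'); cv2.imwrite('pics/s3.png',cv2.resize(im[120:280,230:400,::-1],None,fx=3.5,fy=3.5,interpolation=2))
E
```

```text
tab 150 s 0.037 lat 0.007 z 0.085 ang 1.981
blue 804 s 0.018 lat 0.023 z 0.044 ang 1.967
now: s 0.0073 lat 0.0003 z 0.1859 tilt 0.675 F [ 0.9 -0.1  0.3] t 10.4 q [ 0.16  0.55 -0.46  2.14 -0.97  0.55  0.64]
row [0.008  0.0036 0.0092] [-0.008 -0.001  0.003] caddy +x in tool [0.727 0.313 0.611] up [ 0.645 -0.005 -0.764]
```

View pics/s3.png

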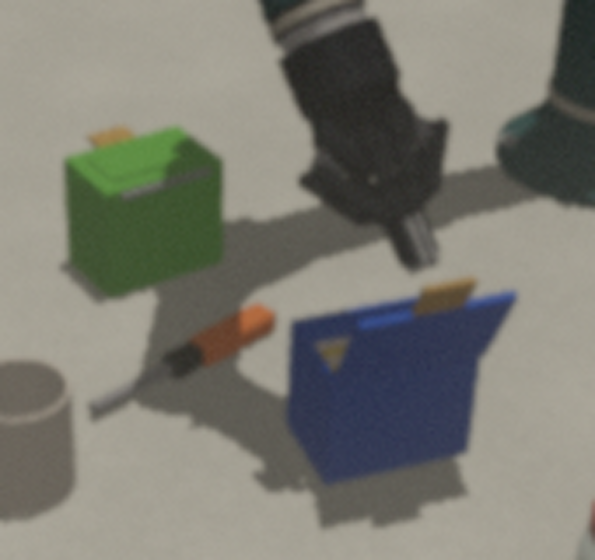

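The lid (455,300) leans back past upright at about 1.97 rad and the fingertip (420,262) is already free. I'll withdraw, check and hand in.

Scaled: -0.095 m is -9.5, -0.025 m is -2.5.

Request:
{"fn": "hand_motion", "kwargs": {
  "motion": [
    [[-1, -1.2, -4.5, 0, 0, 0, 0], [-2, -2.5, -9.5, 0, 0, 0, 0], [-2, -2.5, -9.5, 0, 0, 0, 0], [-2, -2.5, -9.5, 0, 0, 0, 0], [-2, -2.5, -9.5, 0, 0, 0, 0], [-2, -2.5, -9.5, 0, 0, 0, 0]]
  ]
}}

```text
t: 11.1
tool_pos: [0.4913, 0.1292, 0.3012]
eef_rot: [0.661, 0.667, 0.24, -0.246]
wrist_force: [-0.4, -0.4, -0.2]
finger_gap: -0.0002
grasp_force: 0.0
```

```bash
python3 lid.py; python3 - <<'E'
from h import *
im,d,P=cloud('top'); cv2.imwrite('pics/t2.png',im[120:300,100:420,::-1])
E
```

```text
tab 318 s -0.014 lat 0.002 z -0.015 ang -0.346
blue 1119 s 0.013 lat 0.003 z 0.031 ang 1.970
```

View pics/t2.png

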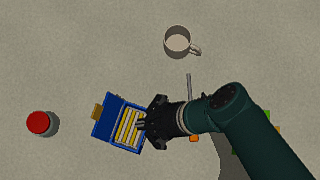

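The top view shows the blue lid open, with its tab at (97,111), and the caddy standing in place. The hand is clear above it, and the mug, jar and lighter are undisturbed.

```bash
python3 -c "
from cell import *
print(sign_off())"
```

```text
the job is handed in; nothing more can be done
None
```

The blue caddy's lid is open, leaning back at about 1.97 rad and resting on its own weight; the hand was clear and the job was handed in at about 11 s, with no verdict returned and no sign in the pictures that anything else moved.

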